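Seat a lens on the copy camera and hold it home

ROBOT

A 6-joint arm with a two-finger parallel gripper is mounted at the origin on the work surface. World frame = base frame: x ahead of the robot, y to its left, z up, the work surface at z = 0. Lengths are in m, angles in degrees, forces in N, time in s.
With the tool pointing down it reaches from about 0.25 to 0.725 m from the base axis. Payload 9.7 kg.
Tool frame: the origin (TCP) lies between the finger pads, 19 mm behind the fingertips; this is the grasp point; z points along the fingers, y is the line along which they close (so a half turn about z gives the same grasp; the last joint's range is limited). The gripper opens to 85 mm and grips with 20 to 120 N. Pads are 22 mm wide; open, the fingers measure 114 mm over their backs; the gripper's body (76 mm by 85 mm) begins 54 mm behind the grasp point. The pads swing forward as they close: fully open they stand 13 mm farther back than shut.
Start: joints at [63.083, 4.979, 10.078, 95.1, 0, 90], TCP at [0.249, 0.49, 0.25] pointing down, gripper open.
Joint ranges: [-179.16, 179.16], [-48.56, 103.87], [-65.8, 70.77], [-126.05, 130.52], [-82.76, 87.17], [-180, 180]. Speed limits (degrees/s): [127.2, 127.2, 147.25, 180, 180, 180].

INTERFACE

Orientations are given as [roll, pitch, yaw] about the fixed x, y, z axes, in that order (R = Rz(yaw) Ry(pitch) Rx(roll)).
In Python, from workcell import bot gives the robot as it stands.
- The arm moves only by the shell command python3 drive.py 'ROWS' [FORCE]. ROWS is rows parted by semicolons, their numbers by spaces, 1 to 5 of them, each of 5 numbers: dx, dy, dz in m, then a turn about the tool's z in degrees, then the finger opening in m; each row is the pose to reach, as a shift and turn from the pose commanded when the command began, along the tool's axes at that moment; what a row does not reach only later rows make up. A row lasts 1/12 s, in which the tool goes at most 0.0417 m and 7.16 degrees, less where a joint would pass 70% of its speed; a pose out of reach is approached as far as the arm can. The fingers move at their own pace and stop on an object; FORCE is the grip in N (left out, the last holds). Time passes only in rows, so rows that do not move let the fingers close. It prints the time, the measured TCP pose, the force, the opening and the grip force at its end.
- bot.get_obs(): the state, without advancing time (a new reading comes with each control period).
- bot.camera(name): name is "scene" or "top" or "wrist"; returns the picture (400x640x3 uint8, blue, green, red); there is no depth.
- bot.camera_info(name): a dict with "mtx" (3x3 intrinsics, pixels), "extrinsics" (4x4, takes a point from camera to world coordinates). Camera axes: x right, y down, z forward; pixel columns grow to the right and rows downward; lengths in m; the calibration is good to about 2 mm. A picture is of the moment at which its call begins: read the wrist's pose just before it. camera_info takes no time and is no camera call; for the wrist camera it gives the pose at the moment of the call.
- bot.job_done(): hands the job in; it is judged then, once.
The state is a dict: "time": time; "q": joint angles; "qd": joint speeds; "joint_efforts": joint torques, N m; "ee_pos": TCP position; "tcp_rot": TCP orientation; "wrist_force": force on the tool from outside, world axes, zero at the start; "torque": the same for the moment, N m; "opening": finger opening in m; "grasp_force": force on a finger pad.
Only numpy, scipy, OpenCV 4.12 (cv2) and the standard library are available. Lean on these libraries where they do the work, as an engineer would, in place of code of your own. Each camera call takes 0.05 s, during which the arm holds its last target. There are 200 camera calls.

TASK

Fit the lens to the camera that lies on its back, so the finished calligraphy can be photographed: lift the lens by its knurled collar out of its upturned rear cap, lower it upright into the camera's mount and turn it under light pressure until one of the keyways hidden under its flange drops over the locating pin. Then push it fully home, flush on the mount against the spring inside, and finish while still gripping the collar and holding it down, so that I can close the locking ring. Don't ram or force it, keep the gripper off the camera, and leave the ink bottle, jar, brush pot and paperweight where they stand.

Things in the scene. Friction and masses are not known exactly. Their poses are not given: they have to be found in the camera images.
- lens: Black camera lens, steel flange, 0.22 to 0.37 kg, upright, glass up. Origin: on the axis at the flange's underside; z up to the front. Flange 65 mm across, z 0 to 10 mm; barrel 52 mm across to 24 mm, 56 mm knurled collar to 52 mm, 54 mm front barrel to the top at 66 mm. Starts with the flange on the rim of the rear cap, tube hanging inside, turned any way.
- collar (a point): Middle of the lens's ribbed rubber collar (56 mm across, 28 mm high), on the axis, 38 mm above the flange's underside. Grip here from above, fingers either side at any yaw. The collar is one piece with the lens: turning it turns the whole lens.
- tube_end (a point): Centre of the lower end of the lens's steel rear tube, 14 mm below the flange's underside. Tube 40 mm across, its last 5 mm tapering to 34 mm.
- keyways (a point): Same point as the lens origin. Hidden in the flange's underside are four equal radial keyways, 90 degrees apart, each 8 mm wide and 7 mm deep; any of them fits the pin. Their angle about the axis is not known and must be felt for: a turn of at most 90 degrees either way finds one, and the lens then drops.
- rear_cap: Grey plastic lens rear cap lying open side up on the desk, a round cup 62 mm across, 20 mm high, with a 46 mm bore, 50 g, loose; the lens stands in it. Origin: centre of its underside.
- camera: Black camera, 136 x 100 mm, lying on its back in a cradle (steel base plate 190 x 150 mm), fixed. Origin: on the desk, straight below the mount's axis. Round the mount is an aluminium knurled locking ring, 72 mm inside, 82 mm outside, 3 mm higher than the seat, with two ears to 52 mm from the axis. Nothing else but the pin is higher than the seat.
- mount_seat (a point): Centre of the steel mount seat, a level ring face (44 mm bore, 68 mm outside, 68 mm above the desk), z up. The lens is home when its flange lies flat here: lens at this point, a keyway over the pin. Turned wrongly, the flange rests on the pin 6 mm above the seat, the tube already 8 mm into the bore with 2 mm play all round.
- pin_tip (a point): Rounded top of the brass locating pin, 5 mm thick, that stands 6 mm up from the seat at 27 mm from the mount's axis.
- spring_ring (a joint): How far the sprung brass ring in the mount's bore is pressed down (m), 0 when free. The lens tube meets it when the flange is 3 mm above the seat and presses it to 0.003 at home; it pushes up with 5 N at 0 and 9.5 N at 0.003, more than the lens weighs, so the lens must be held down.
- ink_bottle: Black ink bottle, white cap and paper label, 54 mm across, 140 mm high, loose; origin at the centre of its underside. Leave alone.
- red_jar: Small glass jar with an orange-red lid, 52 mm across, 60 mm high, loose; origin at the centre of its underside. Leave alone.
- brush_pot: Clear pot 68 mm across and 85 mm high with three brushes, 213 mm high in all, loose; origin at the centre of its underside. Leave alone.
- paperweight: Steel bar paperweight 180 x 15 x 11 mm with a small brass knob, on the black felt mat and paper; origin at the centre of its underside. Leave alone.

How it is judged:
By the outcome, as a careful person would: the job done as asked, in the order asked, and still so for the second after the job is handed in, while the arm keeps its last pose, push and grip.
It also fails if it takes over 48 s, if anything falls off the work surface, if the arm or the gripper's body presses on something with over 40 N, if the wrist force passes 120 N, or if a joint passes its speed limit or range.

## Working session

There is one attempt and no reset: what is moved stays moved. The work goes in short steps, Python scripts to look and compute and a shell command to move; the robot and the scene stay as the last step left them, time stands still between calls to the robot, and variables do not carry over. Pictures are saved under pics/ and viewed, at most 10 in all, crops included, and the job is handed in when it is done.

```bash
mkdir -p pics; ls; python3 - <<'E'
from workcell import bot
import cv2,numpy as np
np.set_printoptions(precision=4,suppress=True)
for n in("scene","top"):
    cv2.imwrite(f"pics/{n}0.png",bot.camera(n))
for n in("scene","top","wrist"):
    i=bot.camera_info(n);print(n,i["mtx"].tolist());print(i["extrinsics"])
o=bot.get_obs();print(o)
E
```

```text
drive.py
pics
workcell.py
scene [[366.76659530742626, 0.0, 325.0561289229359], [0.0, 366.76659530742626, 203.59782257129822], [0.0, 0.0, 1.0]]
[[-0.7887  0.3427 -0.5104  1.0065]
 [ 0.6148  0.4413 -0.6536  0.3737]
 [ 0.0013 -0.8293 -0.5588  0.5446]
 [ 0.      0.      0.      1.    ]]
top [[371.11968311579324, 0.0, 315.2226078892303], [0.0, 371.11968311579324, 194.9598530185133], [0.0, 0.0, 1.0]]
[[-0.0205 -0.9928  0.1179  0.4442]
 [-0.9996  0.0228  0.0182 -0.1406]
 [-0.0208 -0.1175 -0.9929  1.094 ]
 [ 0.      0.      0.      1.    ]]
wrist [[317.7615558694385, 0.0, 322.78952745374744], [0.0, 317.7615558694385, 201.65949345385226], [0.0, 0.0, 1.0]]
[[ 0.4535  0.8575  0.2432  0.1877]
 [ 0.8913 -0.4354 -0.1267  0.5217]
 [-0.0028  0.2742 -0.9617  0.3737]
 [ 0.      0.      0.      1.    ]]
{'time': 0.1, 'q': array([63.0816,  5.0087, 10.0389, 95.0996, -0.0017, 89.9994]), 'qd': array([ 0.0633, -0.053 ,  0.1298, -0.0204, -0.064 ,  0.0293]), 'joint_efforts': array([ -0.0014, -52.1561,  46.5655,   0.016 ,  -0.0001,   0.    ]), 'ee_pos': array([0.2489, 0.4902, 0.2493]), 'tcp_rot': array([-179.9306,    0.0017,  153.0822]), 'wrist_force': array([-1.085 ,  0.295 , -0.1267]), 'torque': array([-0.0201,  0.0089, -0.0638]), 'grasp_force': 0.0, 'opening': 0.0853711578863728}
```

View pics/scene0.png

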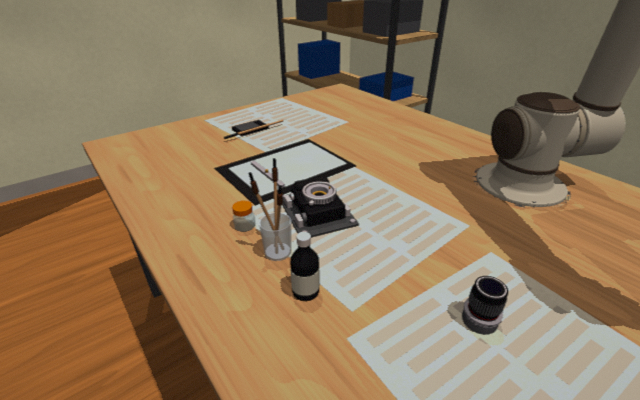

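View pics/top0.png

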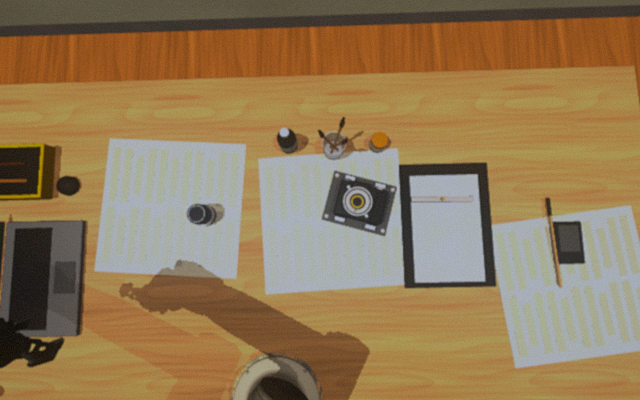

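The scene view shows the lens at about (487,303) and the camera mount at (319,193). The top view shows the lens at about (203,214), the mount at (357,202), and the ink bottle, pot and jar in a row at about (287..380,140). I'll enlarge these parts to measure from both views.

```bash
cat > h.py <<'E'
from workcell import bot
import cv2,numpy as np
np.set_printoptions(precision=4,suppress=True)
def ray(info,uv):
    d=np.linalg.inv(info["mtx"])@[uv[0],uv[1],1]; E=np.array(info["extrinsics"])
    d=E[:3,:3]@d; return E[:3,3],d/np.linalg.norm(d)
def plane(info,uv,z):
    o,d=ray(info,uv); return o+d*(z-o[2])/d[2]
def tri(rs):
    A=sum(np.eye(3)-np.outer(d,d) for o,d in rs);b=sum((np.eye(3)-np.outer(d,d))@o for o,d in rs)
    return np.linalg.solve(A,b)
E
python3 - <<'E'
from h import *
s=bot.camera_info("scene");t=bot.camera_info("top")
a=cv2.imread("pics/scene0.png");b=cv2.imread("pics/top0.png")
f=lambda im,x,y,w,h:cv2.resize(im[y:y+h,x:x+w],(400,300),interpolation=cv2.INTER_CUBIC)
cv2.imwrite("pics/m1.png",np.vstack([np.hstack([f(a,440,260,100,75),f(b,165,180,80,60)]),np.hstack([f(a,270,160,100,75),f(b,317,172,80,60)])]))
print("lens",plane(t,(200,214),.086),tri([ray(t,(200,214)),ray(s,(490,287))]))
print("mount",plane(t,(357,202),.068),tri([ray(t,(357,202)),ray(s,(319,193))]))
for n,uv in dict(ink=(287,132),pot=(334,150),jar=(380,138)).items(): print(n,plane(t,uv,.08))
E
```

```text
lens [0.5186 0.1944 0.086 ] [0.5178 0.1991 0.079 ]
mount [ 0.5437 -0.2371  0.068 ] [ 0.5455 -0.2388  0.0595]
ink [ 0.7447 -0.0462  0.08  ]
pot [ 0.6896 -0.1769  0.08  ]
jar [ 0.7205 -0.3061  0.08  ]
```

View pics/m1.png

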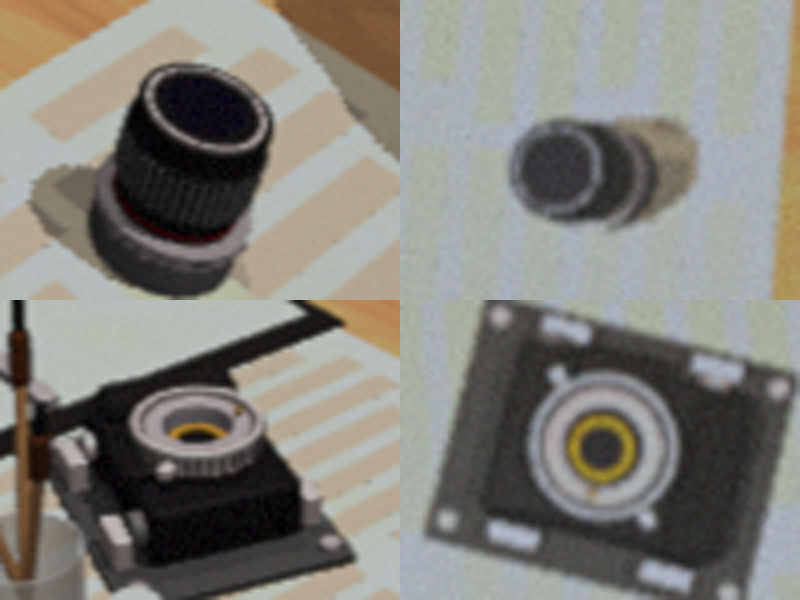

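The crop shows the lens top centred at top (196.6,213.4) and scene (491.8,286.8). The mount ring is centred at top (357.6,201.2) and scene (319.5,191.8), and the brass pin shows in the seat. Next I'll bring the wrist camera over the lens for a precise two-view fix.

```bash
python3 drive.py '-.037 -.014 0 0 .085;-.074 -.028 0 0 .085;-.111 -.042 0 0 .085;-.148 -.056 0 0 .085;-.185 -.07 0 0 .085'; python3 drive.py '-.037 -.014 0 0 .085;-.074 -.028 0 0 .085;-.111 -.042 0 0 .085;-.13 -.05 0 0 .085;-.13 -.05 0 0 .085'
python3 - <<'E'
from h import *
import pickle
i=bot.camera_info("wrist");im=bot.camera("wrist");cv2.imwrite("pics/w1.png",im);pickle.dump(i,open("w1.pkl","wb"))
s=bot.camera_info("scene");t=bot.camera_info("top")
L=tri([ray(t,(196.6,213.4)),ray(s,(491.8,286.8))]);M=tri([ray(t,(357.6,201.2)),ray(s,(319.5,191.8))]);print(L,M)
E=np.linalg.inv(i["extrinsics"]);p=E@np.append(L,1);p=i["mtx"]@p[:3];print(p/p[2])
for uv in((320,133),(342,120),(363,135)):print(plane(t,uv,.2))
E
```

```text
time: 0.52
ee_pos: [0.383, 0.3427, 0.2497]
tcp_rot: [-180.0, -0.0, 153.1]
wrist_force: [0.2, -0.6, -0.1]
opening: 0.0847
grasp_force: 0.0
time: 0.93
ee_pos: [0.4777, 0.2377, 0.2492]
tcp_rot: [-179.9, 0.0, 152.8]
wrist_force: [-0.8, 0.7, 0.5]
opening: 0.0848
grasp_force: 0.0
[0.5202 0.2046 0.0854] [ 0.546  -0.239   0.0634]
[313.0965 240.5865   1.    ]
[ 0.7044 -0.1391  0.2   ]
[ 0.7361 -0.1944  0.2   ]
[ 0.6965 -0.245   0.2   ]
```

View pics/w1.png

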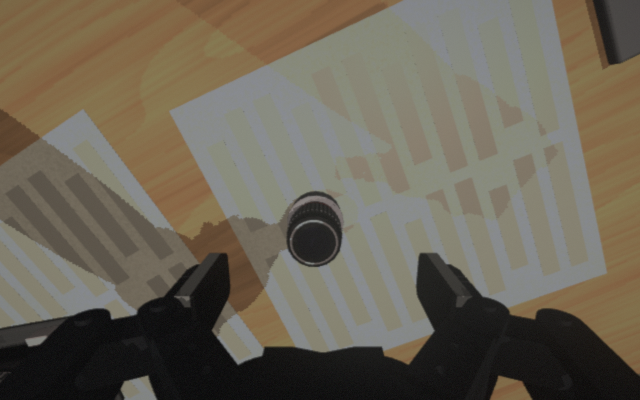

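Wrist view 1: the lens front ring is centred at about (314,242), close to the predicted (313,241). I'll take a second view nearer and lower, and fit the front ring in both.

```bash
python3 drive.py '-.025 -.01 .03 0 .085;-.03 -.01 .05 0 .085;-.03 -.01 .05 0 .085;-.03 -.01 .05 0 .085'
python3 - <<'E'
from h import *
import pickle
i2=bot.camera_info("wrist");im2=bot.camera("wrist");cv2.imwrite("pics/w2.png",im2);pickle.dump(i2,open("w2.pkl","wb"))
i1=pickle.load(open("w1.pkl","rb"));im1=cv2.imread("pics/w1.png")
L=np.array([.5202,.2046,.0854]);rs=[];out=[]
for i,im in((i1,im1),(i2,im2)):
    p=i["mtx"]@(np.linalg.inv(i["extrinsics"])@np.append(L,1))[:3];u,v=p[:2]/p[2]
    r=int(1.3*.027*i["mtx"][0][0]/p[2]);u,v=int(u),int(v)
    c=im[v-r:v+r,u-r:u+r];c=cv2.resize(c,(400,400),interpolation=cv2.INTER_CUBIC)
    g=cv2.GaussianBlur(cv2.cvtColor(c,cv2.COLOR_BGR2GRAY),(5,5),0)
    out.append(c);print(u,v,r,np.percentile(g,[5,50,95]))
cv2.imwrite("pics/c2.png",np.hstack(out))
E
```

```text
time: 1.32
ee_pos: [0.4967, 0.2187, 0.1993]
tcp_rot: [-179.9, -0.1, 153.1]
wrist_force: [0.6, 1.1, 0.1]
opening: 0.0849
grasp_force: 0.0
313 240 35 [ 33.  66. 138.]
320 235 43 [ 33.  78. 140.]
```

View pics/c2.png

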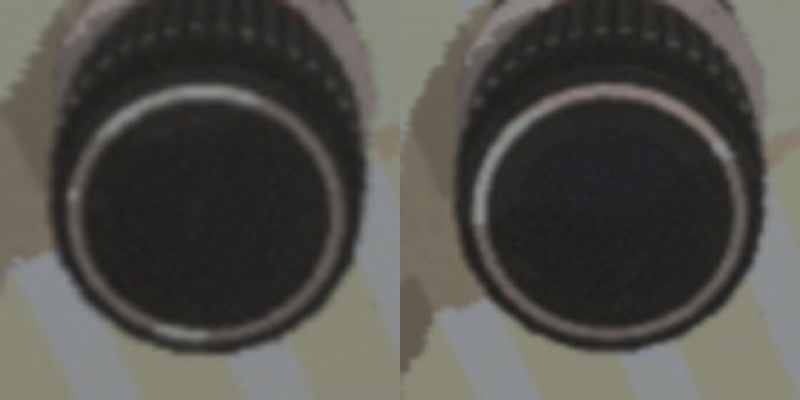

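The light front ring is centred at view 1 (314.0,242.2) and view 2 (322.0,237.2). I'll triangulate all four rays.

```bash
python3 - <<'E'
from h import *
import pickle
i1=pickle.load(open("w1.pkl","rb"));i2=pickle.load(open("w2.pkl","rb"))
s=bot.camera_info("scene");t=bot.camera_info("top")
a,b,c,d=ray(i1,(314,242.2)),ray(i2,(322,237.2)),ray(t,(196.6,213.4)),ray(s,(491.8,286.8))
print(tri([a,b]),tri([a,b,c,d]),tri([b,c]),tri([b,d]));print(plane(i1,(314,242.2),.086),plane(i2,(322,237.2),.086))
L=np.array([*plane(i2,(322,237.2),.086)[:2],.058])
o=bot.get_obs();print(o["ee_pos"],o["tcp_rot"])
y=np.radians(153.08);R=np.array([[np.cos(y),np.sin(y),0],[np.sin(y),-np.cos(y),0],[0,0,-1]])
print("tool shift",R.T@(L-o["ee_pos"]))
E
```

```text
[0.5204 0.2056 0.0898] [0.5211 0.2048 0.0863] [0.5212 0.2044 0.0852] [0.5212 0.2053 0.0868]
[0.5219 0.2047 0.086 ] [0.5216 0.2049 0.086 ]
[0.4971 0.2191 0.2007] [179.998   -0.0218 153.1264]
tool shift [-0.0283 -0.0016  0.1427]
```

```bash
python3 drive.py '-.028 -.0016 .02 0 .085;-.0283 -.0016 .06 0 .085;-.0283 -.0016 .1 0 .085;-.0283 -.0016 .13 0 .085;-.0283 -.0016 .1427 0 .085';python3 drive.py '0 0 0 0 .085;0 0 0 0 .07'; python3 drive.py '0 0 0 0 .05;0 0 0 0 .05;0 0 0 0 .05;0 0 0 0 .05;0 0 0 0 .05' 60; python3 drive.py '0 0 0 0 .05;0 0 0 0 .05;0 0 0 0 .05'
```

```text
time: 1.78
ee_pos: [0.5206, 0.2045, 0.0546]
tcp_rot: [-179.9, -0.1, 153.1]
wrist_force: [-0.5, -0.2, -0.1]
opening: 0.085
grasp_force: 0.0
time: 1.95
ee_pos: [0.5227, 0.2049, 0.0592]
tcp_rot: [179.9, 0.1, 153.1]
wrist_force: [-0.5, -1.0, 0.5]
opening: 0.0756
grasp_force: 0.0
time: 2.37
ee_pos: [0.5237, 0.2049, 0.0607]
tcp_rot: [179.8, 0.2, 153.1]
wrist_force: [-1.9, 1.3, 7.7]
opening: 0.0543
grasp_force: 62.4
time: 2.62
ee_pos: [0.5237, 0.2049, 0.0607]
tcp_rot: [179.8, 0.2, 153.1]
wrist_force: [-0.3, -0.2, 8.4]
opening: 0.0546
grasp_force: 62.4
```

```bash
python3 drive.py '0 0 -.01 0 .05;0 0 -.025 0 .05;0 0 -.05 0 .05;0 0 -.08 0 .05;0 0 -.11 0 .05';python3 drive.py '0 0 0 0 .05;0 0 0 0 .05'
python3 - <<'E'
from h import *
a=bot.camera("wrist");b=bot.camera("scene")
cv2.imwrite("pics/g1.png",np.hstack([cv2.resize(a[120:400,160:560],(400,280)),cv2.resize(b[200:340,400:600],(400,280))]))
o=bot.get_obs();print(o["wrist_force"],o["torque"],o["tcp_rot"],o["q"])
E
```

```text
time: 3.03
ee_pos: [0.522, 0.204, 0.1697]
tcp_rot: [180.0, 0.0, 153.1]
wrist_force: [1.2, 0.5, -4.5]
opening: 0.0548
grasp_force: 64.0
time: 3.2
ee_pos: [0.5233, 0.2045, 0.1704]
tcp_rot: [179.8, 0.2, 153.1]
wrist_force: [0.3, 0.2, -2.7]
opening: 0.0544
grasp_force: 64.2
[-0.7573  0.1179 -3.7004] [-0.0328 -0.0282 -0.0244] [-179.9819   -0.0132  153.0794] [21.343   5.5496  1.5166 85.9893 -0.0022 48.2636]
```

View pics/g1.png

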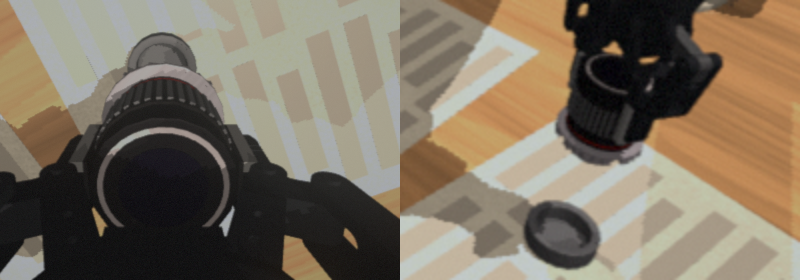

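The lens is held upright and has cleared the cap, which stayed in place at crop (160,50). The measured weight is about 3–4 N. I'll carry it over and stop short of the mount to look.

```bash
python3 drive.py '-.01 -.025 0 0 .05;-.025 -.06 0 0 .05;-.04 -.096 0 0 .05;-.055 -.132 0 0 .05;-.07 -.168 0 0 .05';python3 drive.py '-.015 -.036 0 0 .05;-.03 -.072 0 0 .05;-.045 -.108 0 0 .05;-.06 -.144 0 0 .05;-.075 -.18 0 0 .05';python3 drive.py '-.01 -.025 0 0 .05;-.016 -.037 0 0 .05;-.016 -.037 0 0 .05;-.016 -.037 0 0 .05;-.016 -.037 0 0 .05'
python3 - <<'E'
from h import *
import pickle
o=bot.get_obs();i=bot.camera_info("wrist");a=bot.camera("wrist");cv2.imwrite("pics/v1.png",a);pickle.dump((i,o),open("v1.pkl","wb"))
print(o["ee_pos"],o["tcp_rot"],o["q"])
E
```

```text
time: 3.72
ee_pos: [0.5074, 0.0211, 0.1658]
tcp_rot: [-179.9, -0.1, 153.1]
wrist_force: [0.8, -1.1, -3.2]
opening: 0.0546
grasp_force: 64.4
time: 4.13
ee_pos: [0.4928, -0.1735, 0.1659]
tcp_rot: [-180.0, -0.1, 153.1]
wrist_force: [0.7, -0.1, -2.1]
opening: 0.0547
grasp_force: 64.4
time: 4.55
ee_pos: [0.4914, -0.2111, 0.1666]
tcp_rot: [180.0, -0.1, 153.1]
wrist_force: [0.5, -0.3, -3.6]
opening: 0.0545
grasp_force: 64.5
[ 0.4914 -0.2111  0.1666] [179.9831  -0.0856 153.1175] [-23.2565   2.0936  -2.1746  85.8162   0.0223   3.626 ]
```

View pics/v1.png

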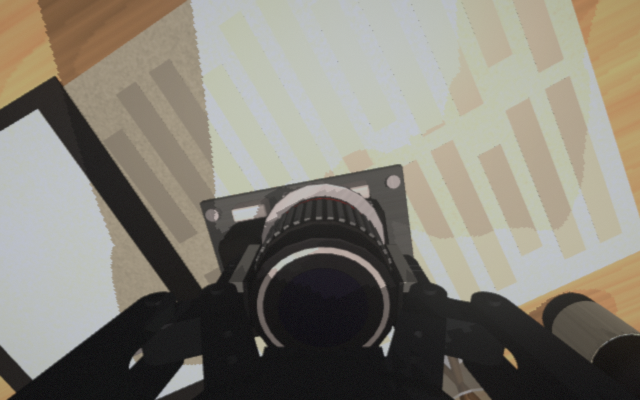

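Wrist view: the lens hides the mount, because image up is tool +x. I need to go past the mount and higher, as with the cap view.

```bash
python3 drive.py '-.02 0 -.025 0 .05;-.045 0 -.05 0 .05;-.07 0 -.07 0 .05;-.093 .001 -.07 0 .05;-.093 .001 -.07 0 .05';python3 drive.py '0 0 0 0 .05;0 0 0 0 .05'
python3 - <<'E'
from h import *
import pickle
o=bot.get_obs();i=bot.camera_info("wrist");a=bot.camera("wrist");cv2.imwrite("pics/v2.png",a);pickle.dump((i,o),open("v2.pkl","wb"))
print(o["ee_pos"],o["tcp_rot"],o["q"])
E
python3 drive.py '-.02 0 .03 0 .05;-.02 0 .045 0 .05;-.02 0 .045 0 .05;-.02 0 .045 0 .05'
python3 - <<'E'
from h import *
import pickle
o=bot.get_obs();i=bot.camera_info("wrist");a=bot.camera("wrist");cv2.imwrite("pics/v3.png",a);pickle.dump((i,o),open("v3.pkl","wb"))
print(o["ee_pos"],o["tcp_rot"],o["q"],o["torque"])
b=cv2.imread("pics/v2.png")
cv2.imwrite("pics/v23.png",np.hstack([cv2.resize(x[80:360,220:420],(400,560),interpolation=cv2.INTER_CUBIC) for x in (b,a)]))
E
```

```text
time: 5.02
ee_pos: [0.5784, -0.2532, 0.2369]
tcp_rot: [180.0, 0.1, 153.2]
wrist_force: [0.1, -0.3, -5.1]
opening: 0.055
grasp_force: 64.6
time: 5.18
ee_pos: [0.5748, -0.252, 0.2367]
tcp_rot: [180.0, -0.1, 153.2]
wrist_force: [-0.2, 0.1, -2.5]
opening: 0.0544
grasp_force: 64.6
[ 0.5748 -0.252   0.2367] [179.9992  -0.0878 153.1666] [-23.6793  15.871   21.0961  95.3127   0.0057   3.154 ]
time: 5.57
ee_pos: [0.5917, -0.2616, 0.192]
tcp_rot: [-180.0, -0.1, 153.1]
wrist_force: [-0.6, 0.1, -2.7]
opening: 0.0544
grasp_force: 64.5
[ 0.5917 -0.2616  0.192 ] [-179.9943   -0.1143  153.1034] [-23.8496  17.9532  18.714   90.8753   0.0004   3.0469] [-0.0157  0.0313 -0.0441]
```

View pics/v23.png

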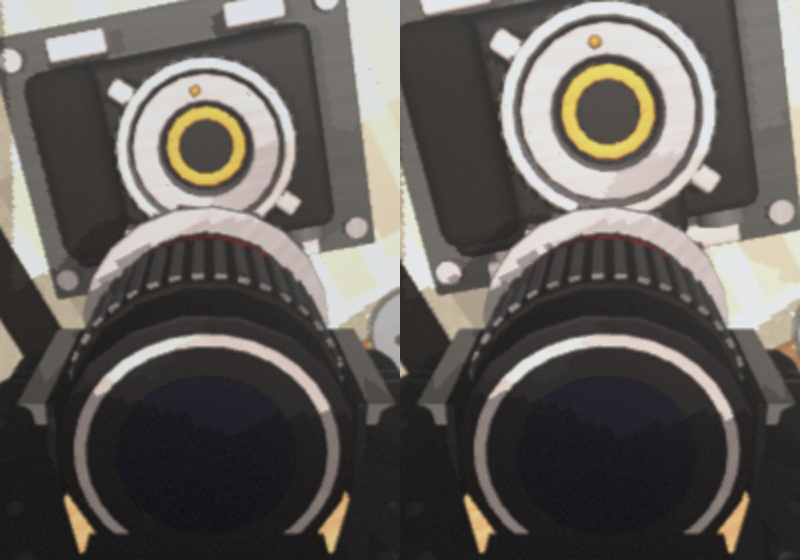

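Both crops show the mount (v2 centre about (206,146), v3 centre about (608,110)), its yellow spring ring, the pin just above centre, and the lens front ring below, spanning x 74–340. I'll fit these for mount position and height, and for the lens offset in the tool frame.

```bash
python3 - <<'E'
from h import *
import pickle
rs=[];T=[]
for n in("v2","v3"):
    im=cv2.imread(f"pics/{n}.png");i,o=pickle.load(open(n+".pkl","rb"))
    y=np.radians(o["tcp_rot"][2]);R=np.array([[np.cos(y),np.sin(y),0],[np.sin(y),-np.cos(y),0],[0,0,-1]])
    h=cv2.cvtColor(im,cv2.COLOR_BGR2HSV);m=cv2.inRange(h,(20,110,90),(35,255,255));m[:100 if n=="v2" else 80]*=1;m[230:]=0;m[:,:260]=0;m[:,380:]=0
    c=max(cv2.findContours(m,0,1)[0],key=cv2.contourArea);e=cv2.fitEllipse(c)
    rs.append(ray(i,e[0]));b=plane(i,e[0],.057)
    # locking ring/bright annulus outer: white mask around
    g=cv2.cvtColor(im,cv2.COLOR_BGR2GRAY)
    # lens front ring: dark-surrounded ring
    k=np.zeros_like(g);k[240:345,250:395]=1
    mm=((g>85)&(k>0)).astype(np.uint8)
    # keep first bright pixel scanning from the picture's ring centre outward
    pts=[]
    for a in np.radians(np.arange(-200,21,4)):
        for r in range(45,80):
            u,v=323.5+r*np.cos(a),302+r*np.sin(a)
            if g[int(round(v)),int(round(u))]>75: pts.append((u,v));break
    pts=np.float32(pts);el=cv2.fitEllipse(pts)
    zt=o["ee_pos"][2]+.0255
    q=np.array([plane(i,p,zt) for p in pts]);q=(q-o["ee_pos"])@R
    A=np.c_[2*q[:,:2],np.ones(len(q))];s=np.linalg.lstsq(A,(q[:,:2]**2).sum(1),rcond=None)[0]
    r=np.sqrt(s[2]+s[0]**2+s[1]**2)
    res=np.hypot(q[:,0]-s[0],q[:,1]-s[1])-r
    print(n,"brass",e,b,"lens in tool",s[:2],"r",r,"res",res.std(),len(q)); 
print("brass tri",tri(rs))
for n,p in(("v2",(317.3,125)),("v3",(317.3,100.5))):
    i,o=pickle.load(open(n+".pkl","rb"));print("pin",plane(i,p,.074))
print(bot.get_obs()["ee_pos"])
E
```

```text
v2 brass ((322.6593933105469, 152.17269897460938), (37.775054931640625, 38.40412139892578), 55.782779693603516) [ 0.5466 -0.2382  0.057 ] lens in tool [0.0006 0.    ] r 0.02176026377726181 res 0.00013639433159358386 56
v3 brass ((323.69927978515625, 134.80221557617188), (45.2210693359375, 46.215492248535156), 10.113587379455566) [ 0.5466 -0.2381  0.057 ] lens in tool [0.0007 0.0001] r 0.021734622185566425 res 0.00015163998722976605 56
brass tri [ 0.5466 -0.2382  0.0568]
pin [ 0.5214 -0.2307  0.074 ]
pin [ 0.5217 -0.2307  0.074 ]
[ 0.5922 -0.2618  0.1935]
```

The mount axis is at (0.5466,−0.2382) with the spring ring at z 0.0568, which puts the seat at about 0.068. The pin measures 26 mm off the axis, and the lens sits 0.6 mm along tool x in the grip. I'll move above the mount.

```bash
python3 drive.py '.025 0 .01 0 .05;.0507 .0004 .03 0 .05;.0507 .0004 .052 0 .05;.0507 .0004 .058 0 .05;.0507 .0004 .058 0 .05'; python3 drive.py '0 0 0 0 .05;0 0 0 0 .05'; python3 drive.py '0 0 0 0 .05;0 0 0 0 .05';python3 drive.py '0 0 0 0 .05'
```

```text
time: 6.03
ee_pos: [0.5473, -0.2388, 0.1345]
tcp_rot: [180.0, -0.0, 153.1]
wrist_force: [0.4, -0.2, -2.2]
opening: 0.0541
grasp_force: 64.6
time: 6.2
ee_pos: [0.5488, -0.2396, 0.1364]
tcp_rot: [180.0, 0.2, 153.1]
wrist_force: [-0.3, -0.1, -3.3]
opening: 0.0542
grasp_force: 64.6
time: 6.37
ee_pos: [0.5484, -0.2394, 0.1353]
tcp_rot: [180.0, 0.1, 153.1]
wrist_force: [-0.9, -0.1, -2.5]
opening: 0.0542
grasp_force: 64.6
time: 6.45
ee_pos: [0.5481, -0.2393, 0.1349]
tcp_rot: [180.0, 0.0, 153.1]
wrist_force: [0.6, -0.8, -3.0]
opening: 0.0545
grasp_force: 64.6
```

```bash
python3 drive.py '.0012 0 .005 0 .05;.0012 0 .01 0 .05;.0012 0 .014 0 .05;.0012 0 .016 0 .05;.0012 0 .018 0 .05'; python3 drive.py '0 0 .001 0 .05;0 0 .002 0 .05;0 0 .002 0 .05'
```

```text
time: 6.87
ee_pos: [0.5468, -0.2385, 0.1159]
tcp_rot: [180.0, 0.0, 153.1]
wrist_force: [0.5, 0.1, -2.1]
opening: 0.0546
grasp_force: 64.5
time: 7.12
ee_pos: [0.5468, -0.2386, 0.1144]
tcp_rot: [180.0, 0.0, 153.1]
wrist_force: [1.5, 0.2, -2.1]
opening: 0.0542
grasp_force: 64.6
```

Now down by 1 mm steps until the flange rests on the pin.

```bash
python3 drive.py '0 0 .001 0 .05;0 0 .001 0 .05';python3 drive.py '0 0 .001 0 .05;0 0 .001 0 .05';  python3 drive.py '0 0 .001 0 .05;0 0 .001 0 .05' | grep -E "pos|force:"
```

```text
time: 7.28
ee_pos: [0.547, -0.2386, 0.1139]
tcp_rot: [180.0, 0.1, 153.1]
wrist_force: [0.6, 0.8, 1.6]
opening: 0.0545
grasp_force: 64.9
time: 7.45
ee_pos: [0.5472, -0.2387, 0.1136]
tcp_rot: [180.0, 0.1, 153.1]
wrist_force: [1.2, 0.0, 7.2]
opening: 0.0542
grasp_force: 65.5
ee_pos: [0.5473, -0.2388, 0.1132]
wrist_force: [1.2, -0.3, 11.3]
grasp_force: 66.0
```

The flange rests on the pin at TCP z about 0.1139. I'll ease to light pressure and turn, stopping when the force drops.

```bash
cat > chk.py <<'E'
from workcell import bot
import sys
o=bot.get_obs();f=o["wrist_force"];print(round(o["time"],2),"z %.4f yaw %.1f F %.1f %.1f %.1f Tz %.2f"%(o["ee_pos"][2],o["tcp_rot"][2],*f,o["torque"][2]))
sys.exit(f[2]<1.5 or abs(o["torque"][2])>.6)
E
python3 drive.py '0 0 -.001 0 .05;0 0 -.001 0 .05'>/dev/null; python3 chk.py && python3 drive.py '0 0 0 -2 .05;0 0 0 -4 .05;0 0 0 -6 .05' >/dev/null; python3 chk.py && python3 drive.py '0 0 0 -2 .05;0 0 0 -4 .05;0 0 0 -6 .05' >/dev/null; python3 chk.py && python3 drive.py '0 0 0 -2 .05;0 0 0 -4 .05;0 0 0 -6 .05'>/dev/null;python3 chk.py
```

```text
7.78 z 0.1136 yaw 153.1 F 0.9 -0.1 7.6 Tz -0.01
7.78 z 0.1136 yaw 153.1 F 0.9 -0.1 7.6 Tz -0.01
7.78 z 0.1136 yaw 153.1 F 0.9 -0.1 7.6 Tz -0.01
7.78 z 0.1136 yaw 153.1 F 0.9 -0.1 7.6 Tz -0.01False
False
False
False
```

```bash
sed -i 's/sys.exit(\(.*\))$/sys.exit(int(\1))/' chk.py
python3 chk.py && python3 drive.py '0 0 0 -2 .05;0 0 0 -4 .05;0 0 0 -6 .05' >/dev/null && python3 chk.py && python3 drive.py '0 0 0 -2 .05;0 0 0 -4 .05;0 0 0 -6 .05' >/dev/null && python3 chk.py && python3 drive.py '0 0 0 -2 .05;0 0 0 -4 .05;0 0 0 -6 .05'>/dev/null&& python3 chk.py
```

```text
7.78 z 0.1136 yaw 153.1 F 0.9 -0.1 7.6 Tz -0.01
8.03 z 0.1135 yaw 159.2 F 2.8 4.1 5.4 Tz -0.11
8.28 z 0.1121 yaw 165.2 F 3.6 0.1 -2.7 Tz -0.05
```

The force fell to −2.7 N and z dropped by 1.5 mm, so a keyway is over the pin. I'll stop turning and press down gently.

```bash
python3 drive.py '0 0 .001 0 .05;0 0 .002 0 .05;0 0 .002 0 .05'>/dev/null; python3 chk.py;  python3 drive.py '0 0 .001 0 .05;0 0 .002 0 .05;0 0 .002 0 .05'>/dev/null; python3 chk.py; python3 drive.py '0 0 .001 0 .05;0 0 .002 0 .05;0 0 .002 0 .05'>/dev/null; python3 chk.py
```

```text
8.53 z 0.1107 yaw 165.0 F 2.2 0.2 4.2 Tz 0.07
8.78 z 0.1090 yaw 165.0 F 2.5 1.5 6.1 Tz 0.11
9.03 z 0.1087 yaw 165.0 F -2.8 2.4 17.0 Tz 0.09
```

```bash
python3 drive.py '0 0 .001 0 .05;0 0 .002 0 .05;0 0 .002 0 .05'>/dev/null; python3 chk.py;python3 drive.py '0 0 0 -1 .05;0 0 0 -1 .05'>/dev/null; python3 chk.py;python3 drive.py '0 0 0 2 .05;0 0 0 2 .05'>/dev/null; python3 chk.py
python3 - <<'E'
from h import *
o=bot.get_obs();i=bot.camera_info("wrist");a=bot.camera("wrist");s=bot.camera("scene");t=bot.camera("top")
cv2.imwrite("pics/end_w.png",a)
f=lambda im,x,y,w,h:cv2.resize(im[y:y+h,x:x+w],(400,300),interpolation=cv2.INTER_CUBIC)
cv2.imwrite("pics/end.png",np.hstack([f(a,220,160,200,150),f(s,280,140,80,60)]))
R=cv2.Rodrigues(np.zeros(3))[0]
y=np.radians(o["tcp_rot"][2]);R=np.array([[np.cos(y),np.sin(y),0],[np.sin(y),-np.cos(y),0],[0,0,-1]])
g=cv2.cvtColor(a,cv2.COLOR_BGR2GRAY);pts=[]
for an in np.radians(np.arange(-200,21,4)):
    for r in range(45,80):
        u,v=323.5+r*np.cos(an),302+r*np.sin(an)
        if g[int(round(v)),int(round(u))]>75: pts.append((u,v));break
q=(np.array([plane(i,p,o["ee_pos"][2]+.0255) for p in pts])-o["ee_pos"])@R
A=np.c_[2*q[:,:2],np.ones(len(q))];k=np.linalg.lstsq(A,(q[:,:2]**2).sum(1),rcond=None)[0]
print(o["ee_pos"],o["tcp_rot"],k[:2],np.sqrt(k[2]+k[0]**2+k[1]**2),len(q),"lens top",o["ee_pos"]+R@[k[0],k[1],0])
E
```

```text
9.28 z 0.1086 yaw 165.0 F -7.4 4.2 29.8 Tz -0.01
9.45 z 0.1086 yaw 166.1 F -5.8 3.9 28.8 Tz 0.05
9.62 z 0.1086 yaw 163.9 F -5.8 0.6 28.0 Tz 0.12
[ 0.5474 -0.2391  0.1086] [-179.9451    0.2897  163.9396] [ 0.0008 -0.0001] 0.021776530488317566 56 lens top [ 0.5466 -0.239   0.1086]
```

View pics/end.png

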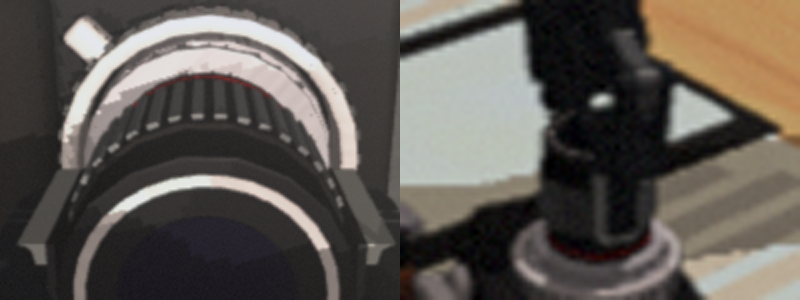

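The lens sits in the locking ring with its flange inside, and the collar is gripped. The force rises steeply at z 0.1086 with no more travel, so it is on a hard stop. There is some side force, so I'll relieve it with a small sideways shift and re-press to confirm it's flush.

```bash
python3 drive.py '0 0 -.002 0 .05;0 0 -.0035 0 .05;0 0 -.0035 0 .05'>/dev/null; python3 chk.py; python3 drive.py '.001 0 0 1 .05;.001 0 0 1 .05;.001 0 0 1 .05'>/dev/null; python3 chk.py; python3 drive.py '0 0 .001 0 .05;0 0 .002 0 .05;0 0 .002 0 .05'>/dev/null; python3 chk.py;python3 drive.py '0 0 .0005 0 .05;0 0 .001 0 .05;0 0 .001 0 .05'>/dev/null; python3 chk.py; python3 -c "
from workcell import bot
o=bot.get_obs();print(o['ee_pos'],o['tcp_rot'],o['torque'])"
```

```text
10.02 z 0.1090 yaw 164.0 F 1.9 -1.5 6.7 Tz 0.02
10.27 z 0.1089 yaw 163.0 F 5.4 -4.2 6.4 Tz 0.10
10.52 z 0.1087 yaw 163.0 F 0.8 -2.5 18.4 Tz 0.18
10.77 z 0.1087 yaw 163.0 F -2.2 -1.8 25.3 Tz 0.24
[ 0.54688563 -0.23931469  0.10867429] [-179.91218971    0.33530714  163.03261683] [-0.06649587  0.42104036  0.23879177]
```

Spring-only reading is 6.7 N net, i.e. 9.5 N less the lens weight. That matches full compression, so it's home. I'll take off the small residual twist and side load and settle.

```bash
python3 drive.py '-.0003 0 -.0005 -1.5 .05;-.0003 0 -.0005 -1.5 .05;-.0003 0 -.0005 -1.5 .05'>/dev/null; python3 chk.py; python3 drive.py '0 0 0 0 .05;0 0 0 0 .05;0 0 0 0 .05'; python3 chk.py
```

```text
11.02 z 0.1087 yaw 164.5 F -1.2 -0.6 21.2 Tz 0.17
time: 11.27
ee_pos: [0.5471, -0.2392, 0.1087]
tcp_rot: [-179.9, 0.3, 164.5]
wrist_force: [-0.2, -1.6, 20.8]
opening: 0.0543
grasp_force: 67.0
11.27 z 0.1087 yaw 164.5 F -0.2 -1.6 20.8 Tz 0.21
```

```bash
python3 -c "
from workcell import bot
print(bot.job_done())"
```

```text
the job is handed in; nothing more can be done
None
```

The lens is in the camera mount with a keyway over the pin, and the job was handed in at 11.3 s with the collar still gripped and held down at about 21 N. I judged it fully home from the hard stop and the spring force, since I couldn't see the seat itself.

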